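Lock the polisher's spindle with its cross pin

TASK

The felt wheel of the bench polisher is due for a change, so lock its spindle: take the brass-headed lock pin out of the wooden bur block, stand it in the guide bush on top of the polisher and let go, so that its nose rests on the spindle. Turn the felt wheel slowly by hand until you feel the pin's nose drop into a cross-hole of the spindle and stop the wheel, and then push the pin right through until its head sits on the bush; never force the pin against the spindle, neither by pressing nor by wrenching the wheel once it has caught. Leave the loose jade tablet and the carved jade disc where they lie.

Things in the scene. Friction and masses are not known exactly. Their poses are not given: they have to be found in the camera images.
- polisher: bench polisher, dark green motor and headstock on a dark base plate, bolted down. Origin on the table under the guide bush; z up. Its spindle lies level along its y axis, 75 mm up: motor on the -y side (to y = -0.154, 115 mm high), felt wheel on the +y side. Headstock: x +-31, y -31 to +25, top 99 mm. Base plate: x +-56, y -154 to +38 mm
- bush_mouth (a point): centre of the mouth of the guide bush, an upright aluminium tube 30 mm thick on the headstock, 130 mm above the table. Its 12 mm bore ends on the spindle's collar; below the collar it goes on. About 30 mm down two spring rollers stand 1.75 mm out of its walls: the pin's nose passes between them, its shank must be pushed past them with some 5 to 15 N, and they then hold it
- collar_top (a point): topmost point of the spindle's collar, below the bush, 95 mm above the table: here the pin's nose rests while no hole is under the bush (the pin then leans up to 3 degrees in its play). When a hole comes round, the nose falls 5 to 7 mm into it and soon blocks the wheel, which keeps about 0.12 rad of play either side of true; the pin goes through most easily in the middle of it
- spindle: spindle and wheel. Origin: a fixed point on its axis below the bush; this frame does not turn. Hidden in the headstock it has a smooth collar, 40 mm across, with two crossed holes 12 mm wide, one every quarter turn, none under the bush at first; nothing outside marks them. It turns endlessly either way at 1 to 2 N at the rim. Over 45 N between pin and collar spoils them
- wheel_centre (a point): centre of the felt wheel, on the spindle's axis, 82 mm from the bush in the polisher's +y direction, 75 mm above the table. Cream disc 100 mm in diameter, 18 mm thick, facing along y: pinch its rim from above across its faces and let the hand lean round with it, for the felt grips. 45 mm free between wheel and headstock; flanges 32 mm across. 1 N at the rim makes about 2 N at the collar
- lock_pin: steel lock pin, loose, about 0.11 kg, upright in the bur block. Origin at the tip of its nose, z along the pin to its head. Nose 8 mm thick with a chamfered tip for 10 mm, then 4 mm of taper to the 11 mm shank; knurled brass head 22 mm thick from 90 to 110 mm. Pushed home, the head sits on the bush and the tip is 90 mm below its mouth
- pin_head (a point): centre of the pin's brass head, 100 mm above its tip: the place to grip it
- bur_block: beech bur block 52 x 96 x 40 mm, fixed. Origin under its centre, z up. The pin stands in a 13.5 mm hole, 35 mm deep, 24 mm from the centre in the +y direction, with its tip 5 mm above the table; small burs stand up to 26 mm high on its -y half
- jade_tablet: flat grey-green jade tablet 55 x 45 mm, 6 mm high, lying on the table; leave it alone
- jade_disc: carved grey-green jade disc 54 mm across, 12 mm high, lying on the table; leave it alone
There are look-alikes about, which are no part of the job. Of the things that look like the lock_pin, the smallest one is meant.

How it is judged:
On the way, in this order (a step that is already met when the one before it is completed fails the run):
1. the pin stands in the guide bush, let go, its nose resting on the spindle's collar (tip 92.8 to 97.5 mm above the polisher's foot) (horizontal distance between lock_pin and bush_mouth below 0.005 m and z of lock_pin in the frame of polisher between 0.0928 and 0.0975 m and contact force between the fingers and lock_pin below 0.2 N), for 0.2 s.
2. the wheel has been turned until the pin's nose has dropped into a cross-hole (tip less than 92 mm above the polisher's foot) (horizontal distance between lock_pin and bush_mouth below 0.005 m and z of lock_pin in the frame of polisher below 0.092 m), for 0.2 s.
At the end, for the whole second after the job is handed in: the lock pin is through bush, spindle and lower bore, upright (within 0.08 rad), its axis within 5 mm of the bush's and its head within 3 mm of the bush's mouth, and at rest (z of lock_pin in the frame of polisher below 0.043 m and horizontal distance between lock_pin and bush_mouth below 0.005 m and angle between lock_pin's own z axis and vertical below 0.08 rad and linear speed of lock_pin below 0.02 m/s); the robot touches nothing.
It fails at once if the pin and the spindle press on one another with more than 45 N (contact force between lock_pin and spindle above 45 N).
It fails at once if the loose jade tablet or the carved jade disc is moved more than 20 mm (distance of any of jade_tablet, jade_disc from where it was at the start of the episode above 0.02 m).
It also fails if it takes over 72 s, if anything falls off the work surface, if the arm or the gripper's body presses on something with over 40 N, if the wrist force passes 120 N, or if a joint passes its speed limit or range.

ROBOT

A 6-joint arm with a two-finger parallel gripper is mounted at the origin on a cart in front of the work surface, level with it; the furniture and walls round the work are solid. World frame = base frame: x ahead of the robot, y to its left, z up, the work surface at z = 0. Lengths are in m, angles in rad, forces in N, time in s.
With the tool pointing down it reaches from about 0.3 to 0.875 m from the base axis. Payload 6.4 kg.
Tool frame: the origin (TCP) lies at the very end of the fingers, on their centre line; the grasp point (between the pads) lies 19 mm behind it; z points along the fingers, y is the line along which they close (so a half turn about z gives the same grasp; the last joint's range is limited). The gripper opens to 85 mm and grips with 20 to 120 N. Pads are 22 mm wide; open, the fingers measure 114 mm over their backs; the gripper's body (76 mm by 85 mm) begins 54 mm behind the grasp point. The pads swing forward as they close: fully open they stand 13 mm farther back than shut.
Start: joints at [1.001, 0.181, 1.607, -0, 1.354, -0.206], TCP at [0.205, 0.537, 0.231] pointing down, gripper open.
Joint ranges: [-2.99, 2.99], [-0.89, 2.07], [0.3, 2.58], [-1.14, 4.28], [0, 2.63], [-3.12, 3.12]. Speed limits (rad/s): [2.57, 2.57, 3.01, 3.14, 3.14, 3.14].

INTERFACE

Orientations are given as a unit quaternion [w, x, y, z].
In Python, from bench import ctrl gives the robot as it stands.
- The arm moves only by the tool jog_arm, never from a script. Its argument "series" is a list that holds one entry, the list of rows, each a list of 7 numbers: the shift along the tool's x, y, z in mm, then the turn, a rotation vector about the tool's x, y, z in rad, then the finger opening in mm, from 0 to 85.4. In form: [[[tx, ty, tz, rx, ry, rz, gripper], ...]]. A call has exactly 10 rows; each row shifts and turns the commanded pose from where the row before left it, along the tool's axes as they then stand; what a row does not reach is not made up. A row lasts 1/10 s, in which the tool goes at most 50 mm and 8.59 degrees, less where a joint would pass 70% of its speed; a pose out of reach is approached as far as the arm can. A call with a gripper value outside its range is refused whole. The fingers move at their own pace and stop on an object; the grip force is fixed at half the most. Time passes only in rows, so rows that do not move let the fingers close, or fill a call up. It gives the time, the measured TCP pose, the force, the opening and the grip force at its end, in the units of the state.
- ctrl.get_obs(): the state, without advancing time (a new reading comes with each control period).
- ctrl.camera(name): name is "side" or "top"; returns a dict with "frame" (420x560x3 uint8, blue, green, red), "z_map" (420x560 float32, m along the optical axis (not along the pixel's ray), 0 where there is no reading), "fx", "fy", "cx", "cy" (pixels), "k1" (the pictures are not rectified: a ray, as slopes to the right and down, at radius r is drawn at 1 + k1 r^2 times it, then the intrinsics apply), "xyz" and "rotation" of the camera in the world. Camera axes: x right, y down, z forward; pixel columns grow to the right and rows downward; lengths in m; the calibration is good to about 2 mm. A picture is of the moment at which its call begins.
- ctrl.hand_in(): hands the job in; it is judged then, once.
The state is a dict: "time_s": time; "q": joint angles; "dq": joint speeds; "joint_efforts": joint torques, N m; "eef_pos": TCP position; "eef_rot": TCP orientation; "wrist_force": force on the tool from outside, world axes, zero at the start; "torque": the same for the moment, N m; "opening": opening from 0.0 (shut) to 1.0 (fully open); "grasp_force": force on a finger pad.
Only numpy, scipy, OpenCV 4.12 (cv2) and the standard library are available. Lean on these libraries where they do the work, as an engineer would, in place of code of your own. Each camera call takes 0.05 s, during which the arm holds its last target. There are 200 camera calls.

## Working session

There is one attempt and no reset: what is moved stays moved. The work goes in short steps, Python scripts to look and compute and a tool call to move; the robot and the scene stay as the last step left them, time stands still between calls to the robot, and variables do not carry over. Pictures are saved under pics/ and viewed, at most 10 in all, crops included, and the job is handed in when it is done.

Besides the shell and the picture viewer there is one more tool, called after "Emit:" as a command line: name --argument value ..., lists and objects as JSON in quotes. jog_arm: Moves the arm, as the interface text tells. Its arguments: {"type":"object","properties":{"series":{"type":"array"}},"required":["series"]}

```bash
mkdir -p pics; cat > h.py <<'E'
import numpy as np, cv2, pickle
from bench import ctrl
def grab(n,tag):
    c=ctrl.camera(n); pickle.dump(c,open(f'{tag}.pkl','wb')); cv2.imwrite(f'pics/{tag}.png',c['frame']); return c
def cloud(c):
    h,w=c['z_map'].shape; v,u=np.mgrid[:h,:w]
    d=rays(c,u.ravel(),v.ravel()).reshape(h,w,3)
    return d*c['z_map'][...,None]@np.array(c['rotation']).T+np.array(c['xyz'])
def rays(c,u,v):
    x=(np.asarray(u,float)-c['cx'])/c['fx']; y=(np.asarray(v,float)-c['cy'])/c['fy']
    a,b=x.copy(),y.copy()
    for _ in range(15):
        s=1+c['k1']*(a*a+b*b); a,b=x/s,y/s
    return np.stack([a,b,np.ones_like(a)],-1)
def onplane(c,u,v,z):
    d=rays(c,np.atleast_1d(u),np.atleast_1d(v))@np.array(c['rotation']).T; o=np.array(c['xyz'])
    return o+d*((z-o[2])/d[:,2])[:,None]
E
python3 - <<'E'
from h import *
for n in('top','side'):
    c=grab(n,n+'0'); print(n,c['fx'],c['cx'],c['cy'],c['k1'],c['xyz'],np.round(c['rotation'],3).tolist())
print(ctrl.get_obs())
E
```

```text
top 400.47856593178165 278.6059717668232 205.739035307813 0.02657007290226491 [0.33672265 0.13255532 0.93418133] [0.053, -0.698, 0.712, -0.053]
side 407.4155167013911 281.7163820526945 211.69947506354998 -0.04077763837803293 [ 0.39103765 -0.61805391  0.4920913 ] [-0.522, 0.852, -0.041, 0.024]
{'time_s': 0.1, 'q': array([ 1.00072812e+00,  1.81475424e-01,  1.60787286e+00,  2.68929811e-06,
        1.35382060e+00, -2.06294732e-01]), 'dq': array([-0.00041507, -0.00265243, -0.0010445 ,  0.00023623, -0.00032855,
       -0.00042693]), 'joint_efforts': array([ 1.01727121e-03, -4.45881844e+01, -3.52229977e+01,  1.50951558e-05,
        4.15990929e-03,  3.17971671e-05]), 'eef_pos': array([0.20429919, 0.5369625 , 0.23048636]), 'eef_rot': array([-2.99519966e-04,  1.80885739e-01,  9.83503802e-01, -7.28978138e-04]), 'wrist_force': array([-0.33528912, -0.23960018, -0.14269076]), 'torque': array([ 0.05473615, -0.0368825 ,  0.01221868]), 'grasp_force': 0.0, 'opening': 0.9972877671009742}
```

```bash
python3 - <<'E'
s=open('h.py').read()
s=s.replace("np.array(c['rotation'])","rm(c)").replace("def cloud","from scipy.spatial.transform import Rotation as R\ndef rm(c):\n    return R.from_quat(np.roll(c['rotation'],-1)).as_matrix()\ndef cloud")
open('h.py','w').write(s)
E
cat h.py | head -20
```

```text
import numpy as np, cv2, pickle
from bench import ctrl
def grab(n,tag):
    c=ctrl.camera(n); pickle.dump(c,open(f'{tag}.pkl','wb')); cv2.imwrite(f'pics/{tag}.png',c['frame']); return c
from scipy.spatial.transform import Rotation as R
def rm(c):
    return R.from_quat(np.roll(c['rotation'],-1)).as_matrix()
def cloud(c):
    h,w=c['z_map'].shape; v,u=np.mgrid[:h,:w]
    d=rays(c,u.ravel(),v.ravel()).reshape(h,w,3)
    return d*c['z_map'][...,None]@rm(c).T+np.array(c['xyz'])
def rays(c,u,v):
    x=(np.asarray(u,float)-c['cx'])/c['fx']; y=(np.asarray(v,float)-c['cy'])/c['fy']
    a,b=x.copy(),y.copy()
    for _ in range(15):
        s=1+c['k1']*(a*a+b*b); a,b=x/s,y/s
    return np.stack([a,b,np.ones_like(a)],-1)
def onplane(c,u,v,z):
    d=rays(c,np.atleast_1d(u),np.atleast_1d(v))@rm(c).T; o=np.array(c['xyz'])
    return o+d*((z-o[2])/d[:,2])[:,None]
```

View pics/top0.png

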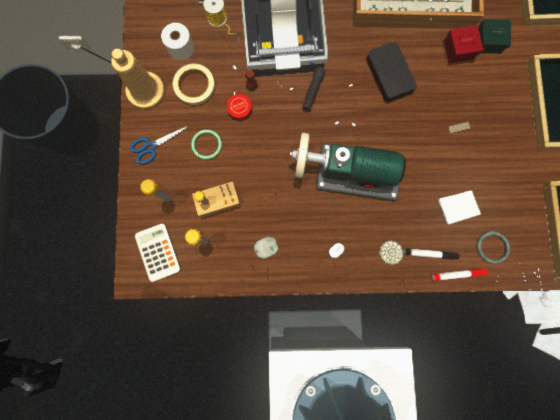

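View pics/side0.png

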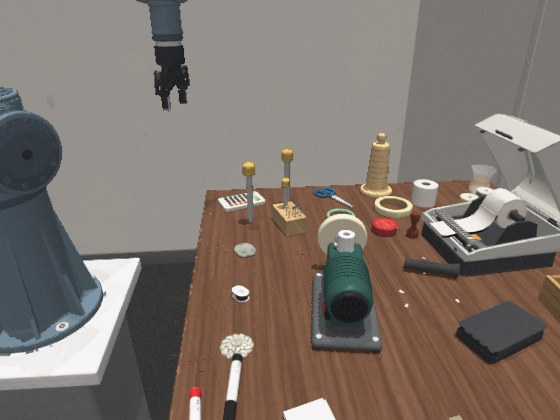

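```bash
python3 - <<'E'
from h import *
T=pickle.load(open('top0.pkl','rb')); S=pickle.load(open('side0.pkl','rb'))
for n,c in(('T',T),('S',S)):
    P=cloud(c); hsv=cv2.cvtColor(c['frame'],cv2.COLOR_BGR2HSV)
    m=cv2.inRange(hsv,(17,150,90),(32,255,255))
    k,l,st,ce=cv2.connectedComponentsWithStats(m)
    for i in range(1,k):
        if st[i,4]>15:
            q=P[l==i]; q=q[np.isfinite(q).all(1)]
            print(n,st[i].tolist(),ce[i].round(1),np.median(q,0).round(4),'zmax',np.percentile(q[:,2],95).round(4), onplane(c,*ce[i],.105).round(4)[0])
PT=cloud(T)
for u,v in[(343,155),(302,155),(314,158),(265,247),(336,250),(391,252),(240,198),(201,197),(375,168),(30,375),(300,280)]: print('T',u,v,PT[v,u].round(4))
PS=cloud(S)
for u,v in[(346,236),(344,232),(342,235),(289,218),(286,183),(170,90)]: print('S',u,v,PS[v,u].round(4))
# enlarged crops
a=cv2.resize(T['frame'][125:215,185:415],None,fx=3.4,fy=3.4,interpolation=cv2.INTER_CUBIC)
b=cv2.resize(S['frame'][140:350,230:390],None,fx=1.4,fy=1.4,interpolation=cv2.INTER_CUBIC)
o=np.zeros((600,790,3),np.uint8); o[:a.shape[0],:a.shape[1]]=a[:, :790]; o[a.shape[0]:a.shape[0]+b.shape[0],:b.shape[1]]=b[:600-a.shape[0]]
cv2.imwrite('pics/crop0.png',o)
E
```

```text
T [206, 8, 20, 17, 199] [216.4  17.1] [0.9397 0.2724 0.0294] zmax 0.0485 [0.8911 0.2616 0.105 ]
T [225, 24, 11, 11, 35] [229.5  30.7] [0.9176 0.2463 0.0014] zmax 0.0064 [0.858  0.2325 0.105 ]
T [298, 35, 5, 9, 35] [300.1  38.7] [0.8636 0.0727 0.0577] zmax 0.3231 [0.8356 0.0756 0.105 ]
T [262, 42, 9, 6, 52] [266.   44.6] [0.8508 0.1528 0.058 ] zmax 0.0602 [0.8233 0.1517 0.105 ]
T [140, 179, 19, 17, 242] [149.  186.9] [0.4975 0.387  0.1549] zmax 0.158 [0.5071 0.4031 0.105 ]
T [193, 191, 13, 12, 116] [199.1 196.2] [0.4842 0.2973 0.1142] zmax 0.1167 [0.4851 0.2977 0.105 ]
T [185, 229, 17, 16, 228] [193.  236.5] [0.3963 0.2984 0.1554] zmax 0.158 [0.4006 0.3096 0.105 ]
S [472, 235, 8, 4, 18] [474.9 236.5] [0.867  0.0775 0.0574] zmax 0.0585 [8.148e-01 6.000e-04 1.050e-01]
T 343 155 [ 0.5671 -0.0079  0.1071]
T 302 155 [0.5644 0.0803 0.1236]
T 314 158 [0.5683 0.0517 0.0839]
T 265 247 [0.3804 0.1644 0.0079]
T 336 250 [0.3699 0.0026 0.0168]
T 391 252 [ 0.3632 -0.1241  0.0088]
T 240 198 [0.4973 0.2219 0.0011]
T 201 197 [0.4815 0.2918 0.1148]
T 375 168 [ 0.5366 -0.0734  0.1103]
T 30 375 [0.1878 0.5001 0.3105]
T 300 280 [0.304  0.0857 0.0024]
S 346 236 [ 0.5612 -0.0143  0.1299]
S 344 232 [0.5618 0.0028 0.1282]
S 342 235 [ 0.5549 -0.0106  0.1301]
S 289 218 [0.4887 0.2331 0.0393]
S 286 183 [0.4871 0.288  0.1064]
S 170 90 [0.2019 0.4993 0.2952]
```

View pics/crop0.png

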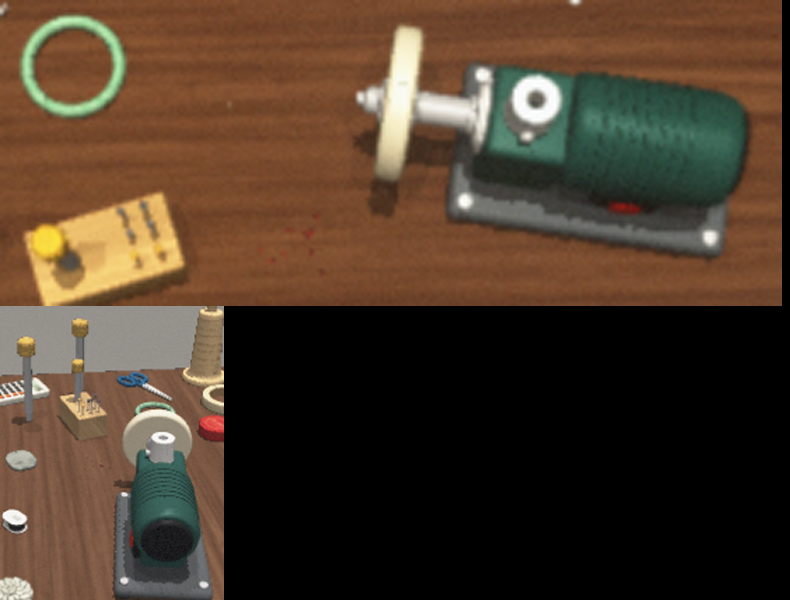

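```bash
python3 - <<'E'
from h import *
T=pickle.load(open('top0.pkl','rb')); S=pickle.load(open('side0.pkl','rb'))
def hue(c): return cv2.cvtColor(c['frame'],cv2.COLOR_BGR2HSV)
# bush: low-saturation bright blob near
for n,c,(u0,v0,u1,v1) in(('T',T,(328,140,358,172)),('S',S,(330,222,362,262))):
    h=hue(c)[v0:v1,u0:u1]; P=cloud(c)[v0:v1,u0:u1]
    m=((h[...,1]<50)&(h[...,2]>110)).astype(np.uint8)
    print(n); 
    for r in range(v1-v0): print(''.join('#' if a else ('o' if b<70 else '.') for a,b in zip(m[r],h[r,:,2])))
# wheel face from side view depth
h=hue(S); P=cloud(S); m=np.zeros(h.shape[:2],bool); m[205:260,315:372]=1
m&=(h[...,0]>12)&(h[...,0]<35)&(h[...,1]<110)&(h[...,2]>120)&(np.abs(P[...,1]-.075)<.03)
q=P[m]; c0=q.mean(0); 
for _ in range(3):
    c0=np.median(q,0); n=np.linalg.svd(q-q.mean(0))[2][2]; d=(q-q.mean(0))@n; q=q[np.abs(d)<.006]
print('face',len(q),q.mean(0),n*np.sign(n[1]),d.std(), q.min(0),q.max(0))
# wheel in top
h=hue(T); m=np.zeros(h.shape[:2],np.uint8); m[125:185,285:315]=1
m&=((h[...,0]>12)&(h[...,0]<35)&(h[...,1]<110)&(h[...,2]>120)).astype(np.uint8)
cs=max(cv2.findContours(m,0,2)[0],key=cv2.contourArea); print('wheel T',cv2.minAreaRect(cs))
P=cloud(T)[m>0]; print(np.median(P,0),P[:,0].min(),P[:,0].max(),P[:,2].max())
# base plate: pts
P=cloud(T); hh=h; m=((P[...,2]>.005)&(P[...,2]<.03)&(P[...,0]>.44)&(P[...,0]<.65)&(P[...,1]>-.2)&(P[...,1]<.06)&(h[...,1]<90)).astype(np.uint8)
cs=max(cv2.findContours(m,0,2)[0],key=cv2.contourArea); print('plate',cv2.minAreaRect(cs),cv2.boxPoints(cv2.minAreaRect(cs)).tolist())
# pin head side
h=hue(S); m=cv2.inRange(h,(10,120,60),(35,255,255))[165:205,275:298]; mm=cv2.moments(m,True)
print('pin S',275+mm['m10']/mm['m00'],165+mm['m01']/mm['m00'],mm['m00'])
for r in m: print(''.join('#' if a else '.' for a in r))
E
```

```text
T
..............................
..............................
..............................
..............................
..............................
##............................
##..........................oo
##..........#####.........oooo
##........#########.......ooo.
##.......###########......oo..
##......#############.....oo..
##.....###############....o...
##.....###############....o...
##....########..######....o...
##....#######...#######..oo...
##...#.######...######...oo...
##...#.###############...oo...
##...#.###############...oo...
#....##.#############....oo...
#....#..#############...oo....
#........###########.....o....
#.....#.....######.......o....
#.......##..#####.......oo....
.........#####..........oo....
..........#####.........oo....
..........####..........o.....
...........###..........o.....
........................o.....
........................o.....
o.......................o.....
ooooo...................oo....
oooooooooo.............oo.....
S
#.##############################
################################
##.#.########.###############..#
##.##
[... 2145 characters left out ...]
....
.......................
.......................
........#####..........
.......########........
.......########........
.......########........
.......########........
.......########........
.......########........
.......########........
.......#######.........
.......#..##...........
..................#....
..................#....
..................#....
.#.....................
.......................
.#.#...................
.......................
.#..................#..
..#................#...
................##.....
................##.....
.....#.#...............
....#..................
.......................
.......................
.......................
.......................
```

```bash
python3 - <<'E'
from h import *
T=pickle.load(open('top0.pkl','rb')); S=pickle.load(open('side0.pkl','rb'))
def tri(a,b):
    o1,o2=np.array(T['xyz']),np.array(S['xyz']); d1=rm(T)@rays(T,[a[0]],[a[1]])[0]; d2=rm(S)@rays(S,[b[0]],[b[1]])[0]
    s=np.linalg.lstsq(np.c_[d1,-d2],o2-o1,rcond=None)[0]; p,q=o1+s[0]*d1,o2+s[1]*d2
    return p.round(4),q.round(4)
print('head',tri((199.1,196.2),(285.4,184.3)), onplane(T,199.1,196.2,.107), onplane(S,285.4,184.3,.105))
b=onplane(T,342.2,154.2,.13)[0];print('bush',b,tri((342.2,154.2),(346,236)))
g=T['frame'][175:215,310:405].max(2); 
bl=[]
for (u,v) in[(185+465/3.4,125+200/3.4),(185+710/3.4,125+237/3.4),(185+484/3.4,125+74/3.4)]:
    u,v=int(round(u)),int(round(v)); w=T['frame'][v-3:v+4,u-3:u+4].min(2).astype(float); w=np.clip(w-w.mean()-10,0,None); V,U=np.mgrid[v-3:v+4,u-3:u+4]
    bl.append(((U*w).sum()/w.sum(),(V*w).sum()/w.sum()))
bp=np.array([onplane(T,*p,.016)[0] for p in bl]); print(bl,bp)
d=bp[0]-bp[1]; print('yaw plate',np.arctan2(d[0],d[1]),np.linalg.norm(d)); d=bp[2]-bp[0]; print('x dir',np.arctan2(-d[1],d[0]),np.linalg.norm(d))
P=cloud(T)
w=P[130:180,288:312].reshape(-1,3); w=w[(w[:,2]>.05)&(w[:,2]<.13)&(w[:,1]>.05)&(w[:,1]<.11)]
w=w[np.abs(w[:,0]-b[0])<.07]
for lo,hi in((-.05,-.03),(-.03,-.01),(-.01,.01),(.01,.03),(.03,.05)):
    q=w[(w[:,0]-b[0]>lo)&(w[:,0]-b[0]<hi)&(w[:,2]>.09)]; print(len(q),q.mean(0).round(4),q[:,1].min(),q[:,1].max(),q[:,2].max())
for u,v in [(240,187),(240,188),(220,190),(215,205),(232,195)]:print(P[v,u].round(4))
E
```

```text
head (array([0.4862, 0.299 , 0.0982]), array([0.4868, 0.299 , 0.0983])) [[0.48463044 0.2972908  0.107     ]] [[0.48520193 0.28351404 0.105     ]]
bush [ 0.56251327 -0.00243811  0.13      ] (array([ 0.5643, -0.0035,  0.1235]), array([ 0.5643, -0.0035,  0.1234]))
[(np.float64(321.2493955175301), np.float64(183.61617688087048)), (np.float64(393.3353134281695), np.float64(194.3232765358762)), (np.float64(326.63115621289), np.float64(146.94496383461083))] [[ 0.5248159   0.03037252  0.016     ]
 [ 0.49588496 -0.13586302  0.016     ]
 [ 0.61301675  0.01446861  0.016     ]]
yaw plate 0.17230999087089813 0.16873426544025344
x dir 0.17839770587840906 0.08962323248544796
4 [0.5314 0.0848 0.0918] 0.08164832427413932 0.08801677613011696 0.09282189200497348
101 [0.5424 0.0844 0.1064] 0.07362317092334011 0.09428313526556505 0.12097441796804487
87 [0.5623 0.081  0.1209] 0.07158014492507742 0.09061339513546623 0.12695880059676468
78 [0.582  0.0775 0.1224] 0.06726516704597611 0.0887514786701979 0.12662257152723433
66 [0.6018 0.0742 0.1169] 0.06510329392887058 0.08345097493931808 0.12448692498560732
[0.5238 0.2217 0.0006]
[0.5212 0.2217 0.0014]
[0.5097 0.2632 0.041 ]
[0.4756 0.2745 0.0406]
[0.4975 0.236  0.0419]
```

The top view shows the smallest brass-headed pin at (199,196) in the block, with taller look-alikes at (149,187) and (193,237). The bush mouth is at (342,154) and the wheel at (302,154). The polisher's y axis points along (0.175, 0.985) in the world.

Emit:
jog_arm --series '[[[-43.4,-15.4,0,0,0,0,60],[-43.4,-15.4,0,0,0,0,60],[-43.4,-15.4,0,0,0,0,60],[-43.4,-15.4,0,0,0,0,60],[-43.4,-15.4,0,0,0,0,60],[-43.4,-15.4,0,0,0,0,60],[-43.4,-15.4,0,0,0,0,60],[-43.4,-15.4,0,0,0,0,60],[0,0,10,0,0,0.14,60],[0,0,10,0,0,0.14,60]]]'

```text
time_s: 1.1
eef_pos: [0.4864, 0.2972, 0.2107]
eef_rot: [-0.0, 0.321, 0.947, -0.0]
wrist_force: [-0.6, -0.3, -0.4]
opening: 0.704
grasp_force: 0.0
```

```bash
cat >> h.py <<'E'
def to(p,ang=None):
    "tool-frame shift (mm) to world TCP p; ang = wanted world heading of tool y (vertical tool)"
    o=ctrl.get_obs(); M=R.from_quat(np.roll(o['eef_rot'],-1)); e=np.array(o['eef_pos'])
    print('t',round(o['time_s'],2),'tcp',e.round(4),'ax',M.as_matrix().round(3).tolist(),'F',np.round(o['wrist_force'],1),'M',np.round(o['torque'],2),'op',round(o['opening']*85.4,1),'g',round(o['grasp_force'],1))
    if p is not None: print('shift',(M.inv().apply(np.array(p)-e)*1000).round(1))
    if ang is not None:
        x=np.array([np.sin(ang),-np.cos(ang),0]); y=np.array([np.cos(ang),np.sin(ang),0])  # z down = x cross y
        if np.cross(x,y)[2]>0: x=-x
        print('rotvec',(M.inv()*R.from_matrix(np.c_[x,y,[0,0,-1]])).as_rotvec().round(3))
E
python3 - <<'E'
from h import *
to((.485,.298,.087),.8)
E
```

```text
t 1.1 tcp [0.4864 0.2972 0.2107] ax [[-0.795, 0.607, -0.0], [0.607, 0.795, -0.0], [0.0, -0.0, -1.0]] F [-0.6 -0.3 -0.4] M [-0.02  0.03 -0.02] op 60.1 g 0.0
shift [  1.6  -0.2 123.7]
rotvec [-0.    -0.     0.118]
```

Emit:
jog_arm --series '[[[1.6,0,20,0,0,0.12,60],[0,0,35,0,0,0,60],[0,0,35,0,0,0,60],[0,0,25,0,0,0,60],[0,0,8,0,0,0,60],[0,0,0,0,0,0,10],[0,0,0,0,0,0,10],[0,0,0,0,0,0,10],[0,0,0,0,0,0,10],[0,0,0,0,0,0,10]]]'

```text
time_s: 2.1
eef_pos: [0.4852, 0.3001, 0.0901]
eef_rot: [0.001, 0.373, 0.928, 0.001]
wrist_force: [-0.6, -1.3, 5.5]
opening: 0.231
grasp_force: 58.9
```

```bash
python3 - <<'E'
from h import *
to(None)
E
```

```text
t 2.1 tcp [0.4852 0.3001 0.0901] ax [[-0.722, 0.692, 0.003], [0.692, 0.722, 0.001], [-0.001, 0.003, -1.0]] F [-0.6 -1.3  5.5] M [-0.14  0.2  -0.01] op 19.7 g 58.9
```

Emit:
jog_arm --series '[[[0,0,-10,0,0,0,10],[0,0,-20,0,0,0,10],[0,0,-25,0,0,0,10],[0,0,-30,0,0,0,10],[0,0,-35,0,0,0,10],[0,0,-30,0,0,0,10],[0,0,-10,0,0,0,10],[0,0,0,0,0,0,10],[0,0,0,0,0,0,10],[0,0,0,0,0,0,10]]]'

```text
time_s: 3.1
eef_pos: [0.4828, 0.2992, 0.246]
eef_rot: [-0.001, 0.373, 0.928, -0.001]
wrist_force: [-1.2, 0.1, -0.9]
opening: 0.226
grasp_force: 59.0
```

```bash
python3 - <<'E'
from h import *
to((.5525,.058,.246),1.396)
c=grab('side','s1')
cv2.imwrite('pics/s1c.png',cv2.resize(c['frame'][60:260,200:400],None,fx=3,fy=3))
E
```

```text
t 3.1 tcp [0.4828 0.2992 0.246 ] ax [[-0.722, 0.692, -0.004], [0.692, 0.722, -0.001], [0.002, -0.003, -1.0]] F [-1.2  0.1 -0.9] M [ 0.01  0.01 -0.01] op 19.3 g 59.0
shift [-217.2 -126.     0. ]
rotvec [-0.003 -0.003 -0.589]
```

View pics/s1c.png

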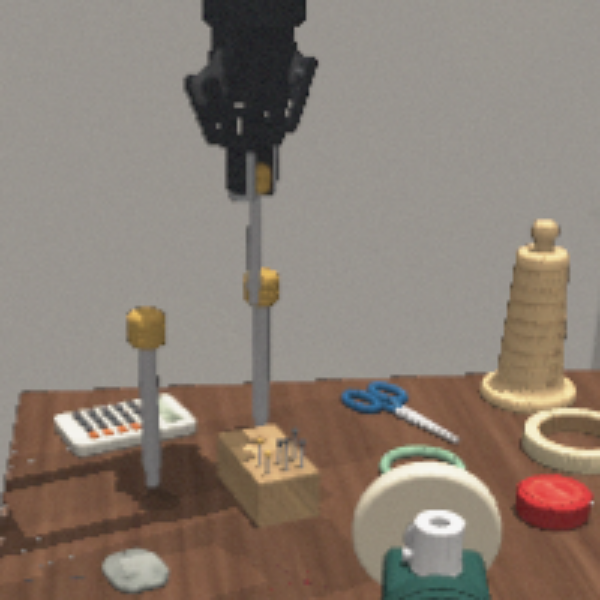

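Emit:
jog_arm --series '[[[-33.3,-20.3,0,0,0,0,10],[-33.3,-20.3,0,0,0,0,10],[-33.3,-20.3,0,0,0,0,10],[-33.3,-20.3,0,0,0,0,10],[-33.3,-20.3,0,0,0,0,10],[-33.3,-20.3,0,0,0,0,10],[-33.3,-20.3,0,0,0,0,10],[-33.3,-20.3,0,0,0,0,10],[0,0,0,0,0,-0.14,10],[0,0,0,0,0,-0.14,10]]]'

```text
time_s: 4.15
eef_pos: [0.5636, -0.0034, 0.2466]
eef_rot: [-0.001, 0.238, 0.971, -0.0]
wrist_force: [0.2, 0.8, -1.0]
opening: 0.232
grasp_force: 59.1
```

Emit:
jog_arm --series '[[[0,0,0,0,0,-0.14,10],[0,0,0,0,0,-0.14,10],[0,0,0,0,0,-0.03,10],[0,0,0,0,0,0,10],[0,0,0,0,0,0,10],[0,0,0,0,0,0,10],[0,0,0,0,0,0,10],[0,0,0,0,0,0,10],[0,0,0,0,0,0,10],[0,0,0,0,0,0,10]]]'

```text
time_s: 5.15
eef_pos: [0.564, -0.0019, 0.2483]
eef_rot: [0.0, 0.087, 0.996, -0.0]
wrist_force: [-0.4, 0.5, -1.3]
opening: 0.235
grasp_force: 59.1
```

```bash
python3 - <<'E'
from h import *
to((.5625,-.0025,.246),1.395)
c=grab('side','s2'); d=grab('top','t2')
cv2.imwrite('pics/s2c.png',np.hstack([cv2.resize(c['frame'][120:270,290:390],(400,600),interpolation=2),cv2.resize(d['frame'][115:190,300:350],(400,600),interpolation=2)]))
E
```

```text
t 5.15 tcp [ 0.564  -0.0019  0.2483] ax [[-0.985, 0.173, 0.0], [0.173, 0.985, -0.0], [-0.0, -0.0, -1.0]] F [-0.4  0.5 -1.3] M [-0.02  0.04 -0.01] op 20.0 g 59.1
shift [ 1.4 -0.9  2.3]
rotvec [-0.     0.     0.002]
```

View pics/s2c.png

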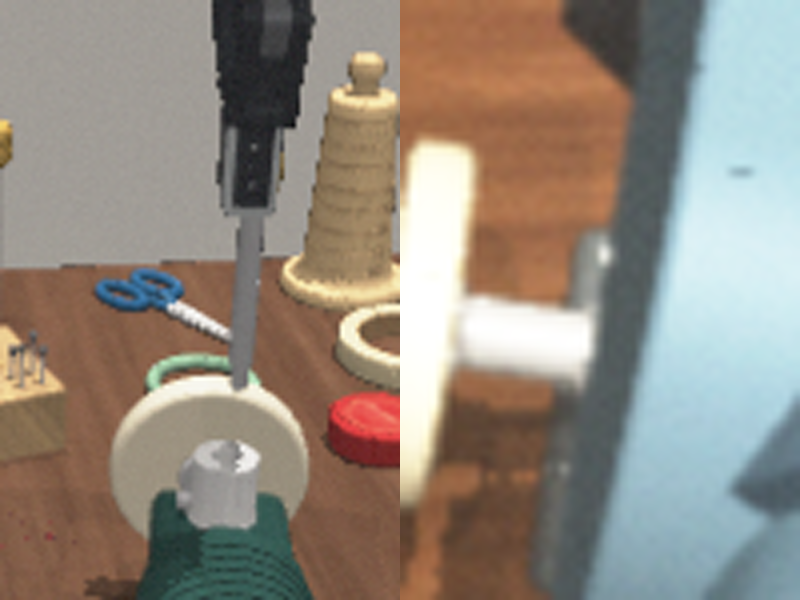

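```bash
cat >> h.py <<'E'
def axis(c,u0,u1,v0,v1,Rad,ymax,sat=60):
    "axis points of an upright grey cylinder, per row"
    P=cloud(c); h=cv2.cvtColor(c['frame'],cv2.COLOR_BGR2HSV); out=[]
    cam=np.array(c['xyz'])
    for v in range(v0,v1):
        u=np.arange(u0,u1); p=P[v,u0:u1]; k=(p[:,1]<ymax)&(p[:,2]>.02)&(h[v,u0:u1,1]<sat)&(h[v,u0:u1,2]>70)
        if k.sum()<3: continue
        uu=u[k]; um=uu.mean(); core=np.abs(uu-um)<=max(1,.3*k.sum()); q=p[k][core]
        d=rm(c)@rays(c,[um],[v])[0]; g=np.median(q,0); t=(g-cam)@d/(d@d); a=cam+t*d
        hd=d[:2]/np.linalg.norm(d[:2]); a[:2]+=hd*Rad*.96; a[2]+=d[2]/np.linalg.norm(d[:2])*Rad*.96
        out.append([v,um,k.sum(),*a])
    return np.array(out)
E
python3 - <<'E'
from h import *
S=pickle.load(open('s2.pkl','rb'))
p=axis(S,340,362,168,220,.0055,.2); b=axis(S,333,358,230,256,.015,.03)
np.set_printoptions(suppress=True,precision=4)
print(p[::3]); print(b[::2])
E
```

```text
[[168.     350.6      5.          nan      nan      nan]
 [171.     350.       7.       0.5582  -0.0181   0.2533]
 [174.     352.5      6.       0.5673  -0.0022   0.2415]
 [177.     352.       7.       0.5667  -0.0024   0.2363]
 [180.     352.       7.       0.5667  -0.0039   0.2315]
 [183.     351.5      6.       0.5668  -0.0022   0.2253]
 [186.     351.5      6.       0.5668  -0.0036   0.2205]
 [189.     351.5      6.       0.5671  -0.0041   0.2152]
 [192.     351.       7.       0.5671  -0.0025   0.2089]
 [195.     350.5      6.       0.5663  -0.0037   0.2039]
 [198.     350.5      6.       0.5668  -0.0035   0.1982]
 [201.     350.5      6.       0.5672  -0.0035   0.1925]
 [204.     350.       7.       0.5666  -0.0041   0.1871]
 [207.     349.5      6.       0.5664  -0.0033   0.181 ]
 [210.     349.5      6.       0.5668  -0.0032   0.1752]
 [213.     349.       5.       0.5665  -0.003    0.1692]
 [216.     347.      15.       0.5647   0.0019   0.1609]
 [219.     349.      19.       0.5884   0.0705   0.1174]]
[[230.     345.       9.       0.5682   0.0204   0.122 ]
 [232.     346.      15.       0.5686   0.0139   0.1215]
 [234.     346.      17.       0.5689   0.0139   0.1172]
 [236.     346.      17.       0.565   -0.0008   0.1218]
 [238.     346.      17.       0.5642  -0.0049   0.1201]
 [240.     345.      17.       0.5631  -0.0034   0.1151]
 [242.     344.3333  18.       0.562   -0.0039   0.1113]
 [244.     344.      21.       0.5618  -0.0036   0.1069]
 [246.     343.5     20.       0.5612  -0.0034   0.1026]
 [248.     345.      19.       0.564   -0.0044   0.0988]
 [250.     345.      17.       0.5643  -0.0042   0.0943]
 [252.     344.2      5.          nan      nan      nan]]
  return _methods._mean(a, axis=axis, dtype=dtype,
  ret = um.true_divide(
```

Pin axis is at (0.5668, -0.0033) and upright; the bush axis is at about (0.5645, -0.0044) in the same view. I'll shift over by the difference, lower, and look again.

Emit:
jog_arm --series '[[[1.9,-1.3,0,0,0,0,10],[0,0,0,0,0,0,10],[0,0,6,0,0,0,10],[0,0,7,0,0,0,10],[0,0,7,0,0,0,10],[0,0,6,0,0,0,10],[0,0,0,0,0,0,10],[0,0,0,0,0,0,10],[0,0,0,0,0,0,10],[0,0,0,0,0,0,10]]]'

```text
time_s: 6.25
eef_pos: [0.5622, -0.0029, 0.2227]
eef_rot: [0.0, 0.087, 0.996, -0.0]
wrist_force: [-0.2, -0.1, -1.4]
opening: 0.226
grasp_force: 59.1
```

```bash
python3 - 2>/dev/null <<'E'
from h import *
to(None)
S=grab('side','s3')
p=axis(S,340,362,178,228,.0055,.2); b=axis(S,333,358,232,254,.015,.03)
np.set_printoptions(suppress=True,precision=4)
print(p[::3]); print(b[::2]); 
cv2.imwrite('pics/s3c.png',cv2.resize(S['frame'][190:265,305:385],(640,600),interpolation=2))
E
```

```text
t 6.25 tcp [ 0.5622 -0.0029  0.2227] ax [[-0.985, 0.173, 0.001], [0.173, 0.985, -0.0], [-0.001, -0.0, -1.0]] F [-0.2 -0.1 -1.4] M [ 0.07 -0.03 -0.  ] op 19.3 g 59.1
[[178.     348.3333   6.          nan      nan      nan]
 [181.     348.4286   7.       0.5585  -0.0121   0.2334]
 [184.     348.6      5.          nan      nan      nan]
 [187.     350.      13.       0.5615  -0.0137   0.2232]
 [190.     350.5      6.       0.5652  -0.0051   0.2139]
 [193.     350.       7.       0.5651  -0.0038   0.2078]
 [196.     349.5      6.       0.5646  -0.0041   0.2023]
 [199.     349.5      6.       0.565   -0.0043   0.1968]
 [202.     349.5      6.       0.5653  -0.0046   0.1912]
 [205.     349.       7.       0.5648  -0.0048   0.1856]
 [208.     348.5      6.       0.5643  -0.0051   0.1801]
 [211.     348.5      6.       0.5647  -0.0052   0.1743]
 [214.     345.5     12.       0.5721   0.0396   0.1451]
 [217.     347.5     16.       0.5642  -0.0037   0.1619]
 [220.     349.5     20.       0.5784   0.0319   0.1362]
 [223.     350.5     22.       0.5912   0.0675   0.1099]
 [226.     350.5     22.       0.592    0.0684   0.1027]]
[[232.     346.      15.       0.5687   0.0145   0.1211]
 [234.     346.      17.       0.5684   0.0123   0.1182]
 [236.     346.      17.       0.5651  -0.0005   0.1216]
 [238.     346.      17.       0.5645  -0.0039   0.1195]
 [240.     345.      17.       0.5629  -0.0039   0.1154]
 [242.     344.3333  18.       0.5619  -0.0043   0.1116]
 [244.     343.5     20.       0.5605  -0.0048   0.1077]
 [246.     343.5     20.       0.5611  -0.0035   0.1027]
 [248.     345.      19.       0.5641  -0.0039   0.0985]
 [250.     345.      17.       0.5645  -0.0036   0.094 ]
 [252.     343.8333   6.          nan      nan      nan]]
```

View pics/s3c.png

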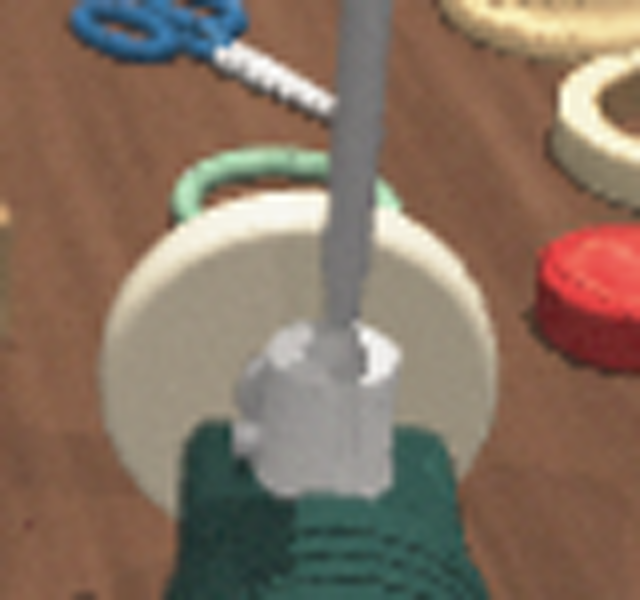

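Emit:
jog_arm --series '[[[0.4,0.4,0,0,0,0,10],[0,0,3,0,0,0,10],[0,0,3,0,0,0,10],[0,0,3,0,0,0,10],[0,0,3,0,0,0,10],[0,0,3,0,0,0,10],[0,0,3,0,0,0,10],[0,0,0,0,0,0,10],[0,0,0,0,0,0,10],[0,0,0,0,0,0,10]]]'

```text
time_s: 7.3
eef_pos: [0.5617, -0.0024, 0.2045]
eef_rot: [0.0, 0.087, 0.996, -0.0]
wrist_force: [0.3, 0.2, -0.5]
opening: 0.231
grasp_force: 59.1
```

Emit:
jog_arm --series '[[[0,0,3,0,0,0,10],[0,0,3,0,0,0,10],[0,0,3,0,0,0,10],[0,0,3,0,0,0,10],[0,0,3,0,0,0,10],[0,0,3,0,0,0,10],[0,0,2,0,0,0,10],[0,0,0,0,0,0,10],[0,0,0,0,0,0,10],[0,0,0,0,0,0,10]]]'

```text
time_s: 8.3
eef_pos: [0.5616, -0.0024, 0.1844]
eef_rot: [0.0, 0.087, 0.996, -0.0]
wrist_force: [-0.3, -0.2, -1.8]
opening: 0.229
grasp_force: 59.1
```

Emit:
jog_arm --series '[[[0,0,1,0,0,0,10],[0,0,1,0,0,0,10],[0,0,0,0,0,0,45],[0,0,0,0,0,0,45],[0,0,0,0,0,0,45],[0,0,0,0,0,0,45],[0,0,-10,0,0,0,45],[0,0,-20,0,0,0,45],[0,0,-30,0,0,0,45],[0,0,0,0,0,0,45]]]'

```text
time_s: 9.3
eef_pos: [0.5643, -0.0029, 0.2478]
eef_rot: [0.004, 0.087, 0.996, -0.001]
wrist_force: [0.3, 0.6, 0.0]
opening: 0.526
grasp_force: 0.0
```

```bash
python3 - 2>/dev/null <<'E'
from h import *
to((.5768-.0,.0783,.25),1.395)
S=grab('side','s4')
P=cloud(S); h=cv2.cvtColor(S['frame'],cv2.COLOR_BGR2HSV)
m=cv2.inRange(h,(10,120,60),(35,255,255)); m[:,:325]=0; m[:,375:]=0; m[:150]=0;m[240:]=0
k,l,st,ce=cv2.connectedComponentsWithStats(m); i=1+np.argmax(st[1:,4]); print('head',st[i],ce[i],np.median(P[l==i],0))
p=axis(S,335,362,200,240,.0055,.03); np.set_printoptions(suppress=True,precision=4); print(p[::3])
cv2.imwrite('pics/s4c.png',cv2.resize(S['frame'][120:270,270:430],(640,600),interpolation=2))
E
```

```text
t 9.3 tcp [ 0.5643 -0.0029  0.2478] ax [[-0.985, 0.173, 0.008], [0.173, 0.985, -0.002], [-0.009, -0.0, -1.0]] F [0.3 0.6 0. ] M [ 0.   -0.02  0.04] op 44.9 g 0.0
shift [ 1.7 82.1 -2.2]
rotvec [-0.     0.009  0.002]
head [342 192  17  16 177] [349.42937853 199.5480226 ] [ 0.56360456 -0.01035651  0.19846438]
[[207.     348.2      5.       0.5645  -0.0018   0.1804]
 [210.     348.5      6.       0.565   -0.0034   0.1754]
 [213.     348.       7.       0.5647  -0.0029   0.1693]
 [216.     347.5      6.       0.5643  -0.0028   0.1633]
 [219.     347.5      6.       0.5647  -0.0029   0.1575]
 [222.     347.       7.       0.564   -0.0036   0.1519]
 [225.     346.5      6.       0.5637  -0.0029   0.1456]
 [228.     346.5      6.       0.5641  -0.0033   0.1397]
 [231.     345.      13.       0.5618  -0.0031   0.1336]
 [234.     346.      17.       0.5641  -0.0031   0.1273]
 [237.     346.      17.       0.5619  -0.0125   0.1268]]
```

View pics/s4c.png

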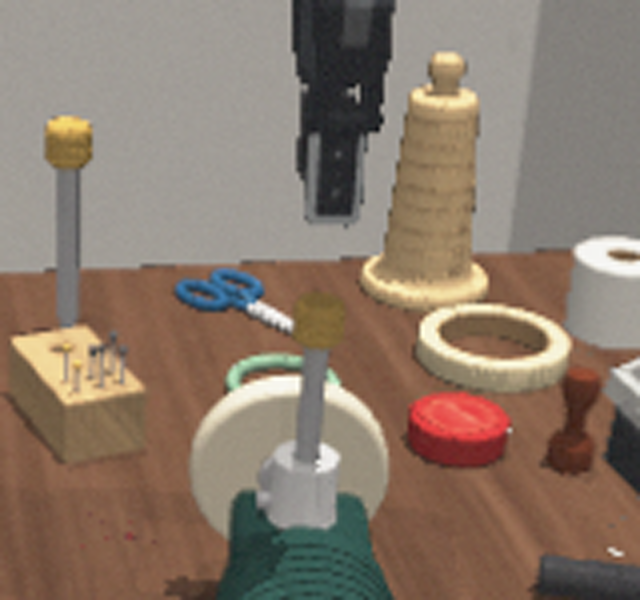

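The pin stands in the bush, let go, with its head centroid at row 199.5. A drop into a hole should lower the head about 3 px. Next I move over the wheel and lean the hand.

Emit:
jog_arm --series '[[[0.4,20.5,0,0,0.009,0,45],[0.4,20.5,0,0,0,0,45],[0.4,20.5,0,0,0,0,45],[0.5,20.6,0,0,0,0,45],[0,0,0,0,-0.13,0,45],[0,0,0,0,-0.13,0,45],[0,0,0,0,-0.13,0,45],[0,0,0,0,-0.13,0,45],[0,0,0,0,-0.13,0,45],[0,0,0,0,0,0,45]]]'

```text
time_s: 10.35
eef_pos: [0.569, 0.0796, 0.237]
eef_rot: [0.31, 0.082, 0.947, -0.027]
wrist_force: [-0.1, -0.9, -0.9]
opening: 0.527
grasp_force: 0.0
```

```bash
cat >> h.py <<'E'
C=np.array([.5768,.0783,.075]); XP=np.array([.985,-.175,0]); YP=np.array([.175,.985,0])
def wheel(a,r):
    "lean now, and shift/turn to lean a, TCP radius r"
    o=ctrl.get_obs(); M=R.from_quat(np.roll(o['eef_rot'],-1)).as_matrix(); e=np.array(o['eef_pos'])-C
    z=-M[:,2]; print('lean',np.arctan2(z@XP,z[2]).round(3),'TCP polar',np.arctan2(e@XP,e[2]).round(3),np.hypot(e@XP,e[2]).round(4),'yoff',(e@YP).round(4),'q',np.round(o['q'],2))
    to(C+r*(np.sin(a)*XP+np.cos(a)*np.array([0,0,1])))
def head(tag):
    S=grab('side',tag); h=cv2.cvtColor(S['frame'],cv2.COLOR_BGR2HSV)
    m=cv2.inRange(h,(10,120,60),(35,255,255)); m[:,:325]=0; m[:,375:]=0; m[:185]=0; m[240:]=0
    k,l,st,ce=cv2.connectedComponentsWithStats(m); i=1+np.argmax(st[1:,4]); print('head',st[i],ce[i].round(2))
E
python3 - <<'E'
from h import *
wheel(-.65,.11); to(C+.024*(np.sin(-.65)*XP+np.cos(-.65)*np.array([0,0,1]))); head('s5')
E
```

```text
lean -0.634 TCP polar -0.049 0.1622 yoff -0.0001 q [-0.01 -0.17  2.08 -0.17  0.61 -1.31]
t 10.35 tcp [0.569  0.0796 0.237 ] ax [[-0.794, 0.172, 0.583], [0.137, 0.985, -0.103], [-0.592, -0.001, -0.806]] F [-0.1 -0.9 -0.9] M [0.09 0.32 0.05] op 45.0 g 0.0
shift [91.4  0.4 25.2]
t 10.35 tcp [0.569  0.0796 0.237 ] ax [[-0.794, 0.172, 0.583], [0.137, 0.985, -0.103], [-0.592, -0.001, -0.806]] F [-0.1 -0.9 -0.9] M [0.09 0.32 0.05] op 45.0 g 0.0
shift [ 89.9   0.3 111.2]
head [343 192  16  17 184] [349.73 199.17]
```

Emit:
jog_arm --series '[[[30,0,8,0,0,0,45],[30,0,8,0,0,0,45],[31,0,8,0,0,0,45],[0,0,0,0,0,0,45],[0,0,17,0,0,0,45],[0,0,20,0,0,0,45],[0,0,20,0,0,0,45],[0,0,17,0,0,0,45],[0,0,10,0,0,0,45],[0,0,0,0,0,0,45]]]'

```text
time_s: 11.4
eef_pos: [0.569, 0.0791, 0.1022]
eef_rot: [0.314, 0.083, 0.945, -0.028]
wrist_force: [-0.1, 0.5, -0.2]
opening: 0.526
grasp_force: 0.0
```

```bash
python3 - <<'E'
from h import *
wheel(-.634,.024); S=grab('side','s6'); T=grab('top','t6')
cv2.imwrite('pics/s6c.png',np.hstack([cv2.resize(S['frame'][130:280,270:370],(400,600),interpolation=2),cv2.resize(T['frame'][120:195,280:330],(400,600),interpolation=2)]))
E
```

```text
lean -0.641 TCP polar -0.279 0.0283 yoff -0.0006 q [-0.01  0.08  2.18 -0.38  0.27 -1.08]
t 11.4 tcp [0.569  0.0791 0.1022] ax [[-0.789, 0.175, 0.589], [0.14, 0.985, -0.105], [-0.598, -0.001, -0.801]] F [-0.1  0.5 -0.2] M [0.07 0.29 0.  ] op 44.9 g 0.0
shift [9.8 0.6 2.4]
```

View pics/s6c.png

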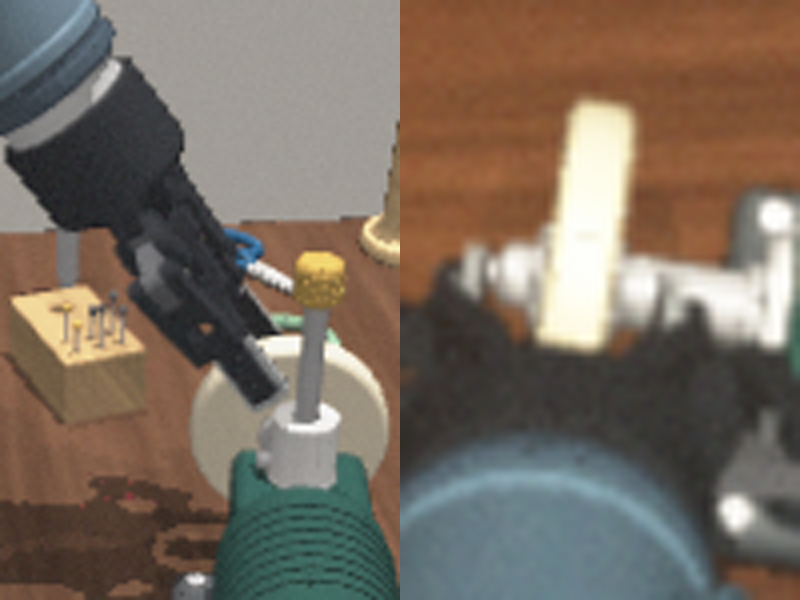

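Emit:
jog_arm --series '[[[9.8,0.6,2,0,0,0,45],[0,0,0,0,0,0,45],[0,0,0,0,0,0,45],[0,0,0,0,0,0,8],[0,0,0,0,0,0,8],[0,0,0,0,0,0,8],[0,0,0,0,0,0,8],[0,0,0,0,0,0,8],[0,0,0,0,0,0,8],[0,0,0,0,0,0,8]]]'

```text
time_s: 12.5
eef_pos: [0.5592, 0.0797, 0.0946]
eef_rot: [0.313, 0.083, 0.946, -0.029]
wrist_force: [-12.1, -14.8, 13.7]
opening: 0.199
grasp_force: 58.2
```

```bash
python3 - <<'E'
from h import *
wheel(-.641,.024);head('s7')
E
```

```text
lean -0.64 TCP polar -0.729 0.0263 yoff -0.0017 q [-0.01  0.08  2.2  -0.42  0.25 -1.03]
t 12.5 tcp [0.5592 0.0797 0.0946] ax [[-0.79, 0.176, 0.588], [0.139, 0.984, -0.107], [-0.597, -0.003, -0.802]] F [-12.1 -14.8  13.7] M [-2.01  0.54 -1.56] op 17.0 g 58.2
shift [-2.3  1.7  2.2]
head [343 190  15  17 180] [349.94 199.19]
```

Emit:
jog_arm --series '[[[0,-0.8,-0.8,0,0,0,8],[-0.5,-0.8,-0.8,0,0.02,0,8],[-0.5,0,0,0,0.02,0,8],[-0.5,0,0,0,0.02,0,8],[-0.5,0,0,0,0.02,0,8],[-0.5,0,0,0,0.02,0,8],[-0.5,0,0,0,0.02,0,8],[-0.5,0,0,0,0.02,0,8],[-0.5,0,0,0,0.02,0,8],[-0.5,0,0,0,0.02,0,8]]]'

```text
time_s: 13.55
eef_pos: [0.5628, 0.079, 0.0978]
eef_rot: [0.228, 0.085, 0.97, -0.02]
wrist_force: [5.7, -6.1, -7.0]
opening: 0.195
grasp_force: 64.3
```

```bash
cat >> h.py <<'E'
def st(tag):
    o=ctrl.get_obs(); M=R.from_quat(np.roll(o['eef_rot'],-1)).as_matrix(); e=np.array(o['eef_pos'])-C; z=-M[:,2]
    print('t',round(o['time_s'],2),'lean',np.arctan2(z@XP,z[2]).round(3),'polar',np.arctan2(e@XP,e[2]).round(3),'r',np.hypot(e@XP,e[2]).round(4),'yoff',(e@YP).round(4),'Ftool',(M.T@o['wrist_force']).round(1),'Mtool',(M.T@o['torque']).round(2),'op',round(o['opening']*85.4,1),'q5',round(o['q'][4],2))
    head(tag)
E
python3 - <<'E'
from h import *
st('a1')
E
```

```text
t 13.55 lean -0.461 polar -0.548 r 0.0267 yoff -0.0018 Ftool [-2.8 -5.   9.2] Mtool [ 0.76 -0.38 -0.02] op 16.7 q5 0.5
head [339 193  15  14 173] [346.21 199.47]
```

Emit:
jog_arm --series '[[[-0.5,-0.3,0.4,0,0.02,0,8],[-0.5,0,0,0,0.02,0,8],[-0.5,0,0,0,0.02,0,8],[-0.5,0,0,0,0.02,0,8],[-0.5,0,0,0,0.02,0,8],[-0.5,0,0,0,0.02,0,8],[-0.5,0,0,0,0.02,0,8],[-0.5,0,0,0,0.02,0,8],[-0.5,0,0,0,0.02,0,8],[0,0,0,0,0,0,8]]]'

```text
time_s: 14.6
eef_pos: [0.5672, 0.0782, 0.1002]
eef_rot: [0.14, 0.086, 0.986, -0.012]
wrist_force: [-4.0, -4.1, 6.8]
opening: 0.193
grasp_force: 66.5
```

```bash
python3 -c "
from h import *
st('a2')"
```

```text
t 14.6 lean -0.282 polar -0.357 r 0.0269 yoff -0.0018 Ftool [ 1.2 -4.7 -7.5] Mtool [0.84 0.2  0.02] op 16.5 q5 0.75
head [342 193  16  17 182] [348.97 201.87]
```

```bash
cat >> h.py <<'E'
def hz(tag):
    S=pickle.load(open(tag+'.pkl','rb')); P=cloud(S); h=cv2.cvtColor(S['frame'],cv2.COLOR_BGR2HSV)
    m=cv2.inRange(h,(10,100,40),(40,255,255)); m[:,:330]=0; m[:,370:]=0; m[:183]=0; m[222:]=0
    m=(m>0)&(np.abs(P[...,1]+.01)<.03); q=P[m]; r=np.flatnonzero(m.sum(1)>4); cc=np.flatnonzero(m.sum(0)>4)
    print(tag,'rows',r.min(),r.max(),'cols',cc.min(),cc.max(),'n',m.sum(),'mean',q.mean(0).round(4),'z5-95',np.percentile(q[:,2],[5,95]).round(4))
E
python3 -c "
from h import *
for t in('s4','s5','s7','a1','a2'): hz(t)"
```

```text
s4 rows 193 206 cols 343 355 n 162 mean [ 0.563  -0.0093  0.1982] z5-95 [0.1879 0.2052]
s5 rows 193 206 cols 343 355 n 162 mean [ 0.563  -0.0092  0.1981] z5-95 [0.1879 0.2052]
s7 rows 193 206 cols 343 355 n 162 mean [ 0.5632 -0.0093  0.1982] z5-95 [0.1882 0.2052]
a1 rows 193 206 cols 340 352 n 164 mean [ 0.5578 -0.0089  0.1981] z5-95 [0.1884 0.205 ]
a2 rows 195 209 cols 343 354 n 169 mean [ 0.562  -0.0097  0.1938] z5-95 [0.1837 0.201 ]
```

The pin head has dropped 4.4 mm, so the nose has started into a hole. I'll turn a little further, gently.

Emit:
jog_arm --series '[[[-0.25,-0.3,-0.3,0,0.01,0,8],[-0.25,0,0,0,0.01,0,8],[-0.25,0,0,0,0.01,0,8],[-0.25,0,0,0,0.01,0,8],[-0.25,0,0,0,0.01,0,8],[0,0,0,0,0,0,8],[0,0,0,0,0,0,8],[0,0,0,0,0,0,8],[0,0,0,0,0,0,8],[0,0,0,0,0,0,8]]]'

```text
time_s: 15.65
eef_pos: [0.5684, 0.0779, 0.1007]
eef_rot: [0.116, 0.086, 0.989, -0.01]
wrist_force: [-1.3, -5.1, 6.8]
opening: 0.192
grasp_force: 66.3
```

```bash
python3 -c "
from h import *
st('a3');hz('a3')"
```

```text
t 15.65 lean -0.233 polar -0.311 r 0.027 yoff -0.0018 Ftool [-1.2 -5.2 -6.7] Mtool [ 0.81 -0.23  0.02] op 16.4 q5 0.82
head [343 197  16  15 176] [350.47 203.69]
a3 rows 197 210 cols 344 356 n 162 mean [ 0.5646 -0.0114  0.191 ] z5-95 [0.1815 0.1978]
```

Emit:
jog_arm --series '[[[-0.25,0,-0.3,0,0.01,0,8],[-0.25,0,0,0,0.01,0,8],[-0.25,0,0,0,0.01,0,8],[-0.25,0,0,0,0.01,0,8],[-0.25,0,0,0,0.01,0,8],[-0.25,0,0,0,0.01,0,8],[-0.25,0,0,0,0.01,0,8],[0,0,0,0,0,0,8],[0,0,0,0,0,0,8],[0,0,0,0,0,0,8]]]'

```text
time_s: 16.7
eef_pos: [0.5701, 0.0776, 0.1013]
eef_rot: [0.081, 0.086, 0.993, -0.007]
wrist_force: [1.3, -5.3, 6.2]
opening: 0.194
grasp_force: 66.2
```

```bash
python3 -c "
from h import *
st('a4');hz('a4')"
```

```text
t 16.7 lean -0.163 polar -0.241 r 0.027 yoff -0.0018 Ftool [-3.1 -5.  -5.7] Mtool [ 0.72 -0.39  0.02] op 16.6 q5 0.91
head [344 197  17  15 181] [350.89 203.75]
a4 rows 197 210 cols 344 356 n 163 mean [ 0.5646 -0.0115  0.1911] z5-95 [0.1813 0.198 ]
```

Emit:
jog_arm --series '[[[-0.25,0,-0.3,0,0.01,0,8],[0,0,0,0,0,0,8],[-0.25,0,0,0,0.01,0,8],[0,0,0,0,0,0,8],[-0.25,0,0,0,0.01,0,8],[0,0,0,0,0,0,8],[0,0,0,0,0,0,8],[0,0,0,0,0,0,8],[0,0,0,0,0,0,8],[0,0,0,0,0,0,8]]]'

```text
time_s: 17.75
eef_pos: [0.5709, 0.0775, 0.1015]
eef_rot: [0.066, 0.087, 0.994, -0.006]
wrist_force: [1.7, -5.2, 3.0]
opening: 0.189
grasp_force: 65.9
```

```bash
python3 -c "
from h import *
st('a5');hz('a5')"
```

```text
t 17.75 lean -0.133 polar -0.212 r 0.0271 yoff -0.0018 Ftool [-2.9 -4.8 -2.6] Mtool [ 0.74 -0.58 -0.  ] op 16.1 q5 0.94
head [344 196  15  16 174] [350.48 203.66]
a5 rows 197 210 cols 344 356 n 166 mean [ 0.5644 -0.0113  0.191 ] z5-95 [0.181  0.1981]
```

Emit:
jog_arm --series '[[[-0.25,0,-0.3,0,0.01,0,8],[0,0,0,0,0,0,8],[-0.25,0,0,0,0.01,0,8],[0,0,0,0,0,0,8],[-0.25,0,0,0,0.01,0,8],[0,0,0,0,0,0,8],[0,0,0,0,0,0,8],[0,0,0,0,0,0,8],[0,0,0,0,0,0,8],[0,0,0,0,0,0,8]]]'

```text
time_s: 18.8
eef_pos: [0.5716, 0.0774, 0.1017]
eef_rot: [0.052, 0.087, 0.995, -0.005]
wrist_force: [3.0, -5.2, 1.8]
opening: 0.194
grasp_force: 65.7
```

```bash
python3 -c "
from h import *
st('a6');hz('a6')"
```

```text
t 18.8 lean -0.104 polar -0.183 r 0.0272 yoff -0.0018 Ftool [-4.  -4.6 -1.4] Mtool [ 0.66 -0.77  0.03] op 16.6 q5 0.98
head [344 197  14  15 171] [350.43 203.76]
a6 rows 197 210 cols 344 356 n 166 mean [ 0.5644 -0.0113  0.191 ] z5-95 [0.1811 0.1981]
```

Emit:
jog_arm --series '[[[0.25,0,0,0,-0.01,0,8],[0.25,0,0,0,-0.01,0,8],[0.25,0,0,0,-0.01,0,8],[0.25,0,0,0,-0.01,0,8],[0,0,0,0,0,0,8],[0,0,0,0,0,0,45],[0,0,0,0,0,0,45],[0,0,0,0,0,0,45],[0,0,0,0,0,0,45],[0,0,0,0,0,0,45]]]'

```text
time_s: 19.85
eef_pos: [0.5691, 0.0783, 0.1006]
eef_rot: [0.07, 0.086, 0.994, -0.006]
wrist_force: [-0.3, -1.1, -0.8]
opening: 0.525
grasp_force: 0.0
```

```bash
python3 -c "
from h import *
st('a7');hz('a7');to(None,1.395)"
```

```text
t 19.85 lean -0.141 polar -0.289 r 0.0267 yoff -0.0014 Ftool [ 0.2 -1.2  0.8] Mtool [ 0.04  0.01 -0.05] op 44.8 q5 0.93
head [344 196  16  16 176] [350.66 203.56]
a7 rows 197 210 cols 344 356 n 163 mean [ 0.5646 -0.0114  0.1911] z5-95 [0.181 0.198]
t 19.9 tcp [0.5691 0.0782 0.1006] ax [[-0.975, 0.173, 0.138], [0.171, 0.985, -0.024], [-0.14, 0.0, -0.99]] F [-0.6  0.2  0.5] M [ 0.04  0.08 -0.02] op 45.0 g 0.0
rotvec [0.    0.141 0.002]
```

Emit:
jog_arm --series '[[[0,0,-15,0,0,0,45],[0,0,-25,0,0,0,45],[0,0,-30,0,0,0,45],[0,0,-30,0,0,0,45],[0,0,-25,0,0,0,45],[0,0,0,0,0.14,0,0],[0,-20,0,0,0,0,0],[0,-30,0,0,0,0,0],[0,-30,0,0,0,0,0],[0,0,0,0,0,0,0]]]'

```text
time_s: 20.9
eef_pos: [0.5379, -0.0005, 0.2257]
eef_rot: [0.001, 0.088, 0.996, -0.001]
wrist_force: [0.5, 0.4, -0.5]
opening: 0.002
grasp_force: 0.0
```

```bash
python3 -c "
from h import *
to((.5625,-.0025,.203),1.395);head('a8');hz('a8')"
```

```text
t 20.9 tcp [ 5.379e-01 -5.000e-04  2.257e-01] ax [[-0.984, 0.176, 0.002], [0.176, 0.984, -0.001], [-0.002, -0.001, -1.0]] F [ 0.5  0.4 -0.5] M [0.01 0.06 0.02] op 0.2 g 0.0
shift [-24.5   2.4  22.7]
rotvec [-0.001  0.002 -0.001]
head [343 197  17  15 176] [350.62 203.61]
a8 rows 197 210 cols 344 356 n 162 mean [ 0.5645 -0.0114  0.1909] z5-95 [0.1816 0.1979]
```

Emit:
jog_arm --series '[[[-12,1.2,0,0,0,0,0],[-12.5,1.2,0,0,0,0,0],[0,0,10,0,0,0,0],[0,0,8,0,0,0,0],[0,0,4,0,0,0,0],[0,0,1,0,0,0,0],[0,0,1,0,0,0,0],[0,0,0.5,0,0,0,0],[0,0,0.5,0,0,0,0],[0,0,0,0,0,0,0]]]'

```text
time_s: 21.95
eef_pos: [0.5628, 0.0003, 0.1998]
eef_rot: [0.001, 0.087, 0.996, -0.0]
wrist_force: [-0.1, -0.4, 0.5]
opening: -0.002
grasp_force: 0.0
```

```bash
python3 -c "
from h import *
to((.5625,-.0025,.198),1.395);head('a9');hz('a9')"
```

```text
t 21.95 tcp [5.628e-01 3.000e-04 1.998e-01] ax [[-0.985, 0.173, 0.001], [0.173, 0.985, -0.0], [-0.001, -0.0, -1.0]] F [-0.1 -0.4  0.5] M [ 0.01  0.05 -0.05] op -0.2 g 0.0
shift [-0.2 -2.8  1.8]
rotvec [-0.     0.001  0.002]
head [342 197  17  16 152] [350.51 204.54]
a9 rows 199 210 cols 344 356 n 147 mean [ 0.5645 -0.0125  0.1902] z5-95 [0.1809 0.1977]
```

Shift y by -2.8 mm, then press down slowly in small steps.

Emit:
jog_arm --series '[[[0,-2.5,0,0,0,0,0],[0,0,0.5,0,0,0,0],[0,0,0.5,0,0,0,0],[0,0,0.5,0,0,0,0],[0,0,0.5,0,0,0,0],[0,0,0.5,0,0,0,0],[0,0,0.3,0,0,0,0],[0,0,0.3,0,0,0,0],[0,0,0.3,0,0,0,0],[0,0,0,0,0,0,0]]]'

```text
time_s: 23.0
eef_pos: [0.563, -0.0022, 0.1972]
eef_rot: [0.001, 0.087, 0.996, -0.0]
wrist_force: [-0.4, -0.0, 6.9]
opening: -0.005
grasp_force: 3.1
```

Emit:
jog_arm --series '[[[0,0,0.3,0,0,0,0],[0,0,0.3,0,0,0,0],[0,0,0.3,0,0,0,0],[0,0,0.3,0,0,0,0],[0,0,0,0,0,0,0],[0,0,0,0,0,0,0],[0,0,0,0,0,0,0],[0,0,0,0,0,0,0],[0,0,0,0,0,0,0],[0,0,0,0,0,0,0]]]'

```text
time_s: 24.0
eef_pos: [0.5634, -0.0023, 0.1968]
eef_rot: [0.002, 0.087, 0.996, -0.0]
wrist_force: [-1.0, 0.4, 9.5]
opening: -0.002
grasp_force: 4.7
```

Emit:
jog_arm --series '[[[0,0,0.3,0,0,0,0],[0,0,0.3,0,0,0,0],[0,0,0.3,0,0,0,0],[0,0,0.3,0,0,0,0],[0,0,0.3,0,0,0,0],[0,0,0.3,0,0,0,0],[0,0,0,0,0,0,0],[0,0,0,0,0,0,0],[0,0,0,0,0,0,0],[0,0,0,0,0,0,0]]]'

```text
time_s: 25.0
eef_pos: [0.5631, -0.0022, 0.1944]
eef_rot: [0.002, 0.087, 0.996, -0.0]
wrist_force: [-0.8, 0.9, 6.9]
opening: -0.001
grasp_force: 3.3
```

```bash
python3 -c "
from h import *
to(None,1.395);head('b1');hz('b1')"
```

```text
t 25.0 tcp [ 0.5631 -0.0022  0.1944] ax [[-0.985, 0.173, 0.003], [0.173, 0.985, -0.001], [-0.003, -0.0, -1.0]] F [-0.8  0.9  6.9] M [-0.02  0.09 -0.02] op -0.1 g 3.3
rotvec [-0.     0.003  0.002]
head [344 201  14  12 128] [350.85 207.1 ]
b1 rows 202 212 cols 345 356 n 129 mean [ 0.5652 -0.0133  0.1862] z5-95 [0.1776 0.1939]
```

Going down; resistance is fading past the rollers. Continue.

Emit:
jog_arm --series '[[[0,0,0.4,0,0,0,0],[0,0,0.4,0,0,0,0],[0,0,0.4,0,0,0,0],[0,0,0.4,0,0,0,0],[0,0,0.4,0,0,0,0],[0,0,0.4,0,0,0,0],[0,0,0.4,0,0,0,0],[0,0,0,0,0,0,0],[0,0,0,0,0,0,0],[0,0,0,0,0,0,0]]]'

```text
time_s: 26.05
eef_pos: [0.5629, -0.0022, 0.1913]
eef_rot: [0.001, 0.087, 0.996, -0.0]
wrist_force: [-0.6, 1.4, 6.2]
opening: -0.002
grasp_force: 2.9
```

Emit:
jog_arm --series '[[[0,0,0.5,0,0,0,0],[0,0,0.5,0,0,0,0],[0,0,0.5,0,0,0,0],[0,0,0.5,0,0,0,0],[0,0,0.5,0,0,0,0],[0,0,0.5,0,0,0,0],[0,0,0.5,0,0,0,0],[0,0,0.5,0,0,0,0],[0,0,0,0,0,0,0],[0,0,0,0,0,0,0]]]'

```text
time_s: 27.05
eef_pos: [0.5627, -0.0021, 0.1874]
eef_rot: [0.001, 0.087, 0.996, -0.0]
wrist_force: [-1.4, 1.0, 6.6]
opening: -0.001
grasp_force: 3.6
```

Emit:
jog_arm --series '[[[0,0,0.8,0,0,0,0],[0,0,0.8,0,0,0,0],[0,0,0.8,0,0,0,0],[0,0,0.8,0,0,0,0],[0,0,0.8,0,0,0,0],[0,0,0.8,0,0,0,0],[0,0,0.8,0,0,0,0],[0,0,0.8,0,0,0,0],[0,0,0.8,0,0,0,0],[0,0,0,0,0,0,0]]]'

```text
time_s: 28.05
eef_pos: [0.5624, -0.002, 0.1803]
eef_rot: [0.001, 0.087, 0.996, -0.0]
wrist_force: [-3.9, 1.2, 8.3]
opening: 0.0
grasp_force: 4.0
```

Emit:
jog_arm --series '[[[0,0,0.8,0,0,0,0],[0,0,0.8,0,0,0,0],[0,0,0.8,0,0,0,0],[0,0,0.8,0,0,0,0],[0,0,0.8,0,0,0,0],[0,0,0.8,0,0,0,0],[0,0,0.8,0,0,0,0],[0,0,0.8,0,0,0,0],[0,0,0.8,0,0,0,0],[0,0,0,0,0,0,0]]]'

```text
time_s: 29.05
eef_pos: [0.562, -0.0019, 0.173]
eef_rot: [0.0, 0.087, 0.996, -0.0]
wrist_force: [-5.3, 1.0, 9.3]
opening: -0.002
grasp_force: 4.4
```

Emit:
jog_arm --series '[[[0.5,0,0.8,0,0,0,0],[0,0,0.8,0,0,0,0],[0,0,0.8,0,0,0,0],[0,0,0.8,0,0,0,0],[0,0,0.8,0,0,0,0],[0,0,0.8,0,0,0,0],[0,0,0.8,0,0,0,0],[0,0,0.8,0,0,0,0],[0,0,0.8,0,0,0,0],[0,0,0,0,0,0,0]]]'

```text
time_s: 30.05
eef_pos: [0.5613, -0.0017, 0.1654]
eef_rot: [-0.0, 0.087, 0.996, 0.0]
wrist_force: [-3.6, 0.6, 8.2]
opening: 0.001
grasp_force: 3.9
```

Emit:
jog_arm --series '[[[0.3,0,0.8,0,0,0,0],[0,0,0.8,0,0,0,0],[0,0,0.8,0,0,0,0],[0,0,0.8,0,0,0,0],[0,0,0.8,0,0,0,0],[0,0,0.8,0,0,0,0],[0,0,0.8,0,0,0,0],[0,0,0.8,0,0,0,0],[0,0,0.8,0,0,0,0],[0,0,0,0,0,0,0]]]'

```text
time_s: 31.05
eef_pos: [0.5606, -0.0016, 0.158]
eef_rot: [-0.001, 0.087, 0.996, 0.0]
wrist_force: [-3.9, 0.6, 8.1]
opening: -0.0
grasp_force: 3.7
```

Emit:
jog_arm --series '[[[0.3,0,0.8,0,0,0,0],[0,0,0.8,0,0,0,0],[0,0,0.8,0,0,0,0],[0,0,0.8,0,0,0,0],[0,0,0.8,0,0,0,0],[0,0,0.8,0,0,0,0],[0,0,0.8,0,0,0,0],[0,0,0.8,0,0,0,0],[0,0,0.8,0,0,0,0],[0,0,0.5,0,0,0,0]]]'

```text
time_s: 32.05
eef_pos: [0.5604, -0.0015, 0.1505]
eef_rot: [-0.001, 0.087, 0.996, 0.0]
wrist_force: [-6.8, 2.5, 9.8]
opening: -0.001
grasp_force: 5.0
```

Emit:
jog_arm --series '[[[0.3,0,0.5,0,0,0,0],[0,0,0.5,0,0,0,0],[0,0,0.5,0,0,0,0],[0,0,0.5,0,0,0,0],[0,0,0.5,0,0,0,0],[0,0,0,0,0,0,0],[0,0,0,0,0,0,0],[0,0,0,0,0,0,0],[0,0,0,0,0,0,0],[0,0,0,0,0,0,0]]]'

```text
time_s: 33.05
eef_pos: [0.5605, -0.0015, 0.1498]
eef_rot: [0.0, 0.087, 0.996, -0.0]
wrist_force: [-9.9, 1.8, 21.9]
opening: -0.002
grasp_force: 10.4
```

Seated: it stops at z = 0.150 with the force rising. Retreat and check.

Emit:
jog_arm --series '[[[0,0,-3,0,0,0,0],[0,0,-7,0,0,0,0],[0,0,-15,0,0,0,0],[0,0,-25,0,0,0,0],[0,0,-30,0,0,0,0],[0,0,-30,0,0,0,0],[0,0,0,0,0,0,0],[0,0,0,0,0,0,0],[0,0,0,0,0,0,0],[0,0,0,0,0,0,0]]]'

```text
time_s: 34.05
eef_pos: [0.56, -0.0017, 0.2559]
eef_rot: [-0.001, 0.087, 0.996, 0.0]
wrist_force: [0.5, -0.2, 0.1]
opening: -0.001
grasp_force: 0.0
```

```bash
python3 -c "
from h import *
to(None)
S=grab('side','z1'); P=cloud(S)
h=cv2.cvtColor(S['frame'],cv2.COLOR_BGR2HSV); m=cv2.inRange(h,(10,100,40),(40,255,255))>0; m&=(np.abs(P[...,1]+.01)<.03)&(np.abs(P[...,0]-.563)<.03)
q=P[m]; print(m.sum(),q.mean(0),np.percentile(q[:,2],[5,95]))
cv2.imwrite('pics/z1.png',cv2.resize(S['frame'][180:280,280:400],(720,600),interpolation=2))"
```

```text
t 34.05 tcp [ 0.56   -0.0017  0.2559] ax [[-0.985, 0.173, -0.002], [0.173, 0.985, 0.0], [0.002, 0.0, -1.0]] F [ 0.5 -0.2  0.1] M [-0.05 -0.02 -0.01] op -0.1 g 0.0
149 [ 0.5628627  -0.01110192  0.14366659] [0.13375569 0.1504164 ]
```

View pics/z1.png

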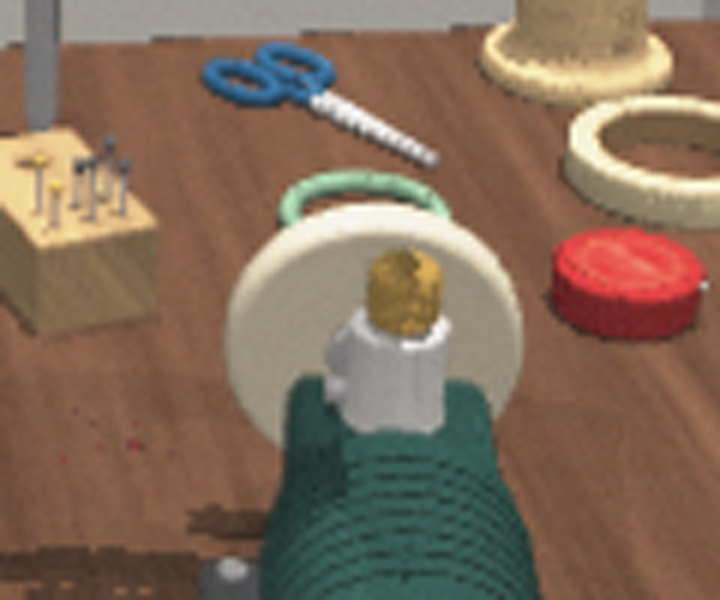

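The picture shows the brass head sitting flush on the bush at (405,290), and the robot is clear of everything.

```bash
python3 -c "
from bench import ctrl
print(ctrl.hand_in())"
```

```text
the job is handed in; nothing more can be done
None
```

The lock pin is pushed through the spindle with its head on the bush, and the job was handed in at about 34 s with the robot clear; the hand-in call gave no verdict.

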